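Sockets from the parts tray to the clip rail in size order

ROBOT

A 7-joint arm with a two-finger parallel gripper is mounted at the origin on the work surface. World frame = base frame: x ahead of the robot, y to its left, z up, the work surface at z = 0. Lengths are in m, angles in rad, forces in N, time in s.
With the tool pointing down it reaches from about 0.4 to 0.875 m from the base axis. Payload 19.3 kg.
Tool frame: the origin (TCP) lies at the very end of the fingers, on their centre line; the grasp point (between the pads) lies 19 mm behind it; z points along the fingers, y is the line along which they close (so a half turn about z gives the same grasp; the last joint's range is limited). The gripper opens to 85 mm and grips with 20 to 120 N. Pads are 22 mm wide; open, the fingers measure 114 mm over their backs; the gripper's body (76 mm by 85 mm) begins 54 mm behind the grasp point. The pads swing forward as they close: fully open they stand 13 mm farther back than shut.
Start: joints at [-1.291, 0.521, -0.036, 1.599, 0.021, 1.021, -0.113], TCP at [0.214, 0.587, 0.231] pointing down, gripper open.
Joint ranges: [-2.91, 2.91], [-0.3, 2.13], [-1.5, 1.42], [0.17, 2.43], [-1.26, 4.41], [0.16, 1.93], [-2.52, 2.52]. Speed limits (rad/s): [1.89, 1.89, 2.39, 2.39, 3.01, 3.01, 3.01].

INTERFACE

Orientations are given as [roll, pitch, yaw] about the fixed x, y, z axes, in that order (R = Rz(yaw) Ry(pitch) Rx(roll)).
In Python, from workcell import bot gives the robot as it stands.
- The arm moves only by the tool jog_arm, never from a script. Its argument "motion" is a list of rows, each a list of 5 numbers: the shift along the tool's x, y, z scaled (see below), then the turn about the tool's z scaled (see below), then the opening, from 0 (shut) to 1 (fully open). A call has 1 to 12 rows; each row shifts and turns the commanded pose from where the row before left it, along the tool's axes as they then stand; what a row does not reach is not made up. The controller multiplies each number of a shift by 30 mm and each number of a turn by 0.08 rad. A row lasts 1/10 s, in which the tool goes at most 50 mm and 8.59 degrees, less where a joint would pass 70% of its speed; a pose out of reach is approached as far as the arm can. A call with a number of a shift or a turn outside -1 to 1 is refused whole. A call with a gripper value outside its range is refused whole. The fingers move at their own pace and stop on an object; "newtons" is the grip in N (left out, the last holds). Time passes only in rows, so rows that do not move let the fingers close. It gives the time, the measured TCP pose, the force, the opening and the grip force at its end, in the units of the state.
- bot.observe(): the state, without advancing time (a new reading comes with each control period).
- bot.grab_frame(name): name is "scene" or "top"; returns a dict with "pixels" (480x640x3 uint8, red, green, blue), "fovy" (degrees; the focal length in pixels is half the picture's height over the tangent of half this angle, whatever the lens; pixels are square), "cx", "cy" (the principal point, pixels), "rvec" (rotation vector, rad) and "tvec" (3), from world to camera coordinates, as OpenCV has them. Camera axes: x right, y down, z forward; pixel columns grow to the right and rows downward; lengths in m; the calibration is good to about 2 mm. A picture is of the moment at which its call begins. There is no depth.
- bot.job_done(): hands the job in; it is judged then, once.
The state is a dict: "clock": time; "qpos": joint angles; "qd": joint speeds; "joint_efforts": joint torques, N m; "position": TCP position; "tool_rot": TCP orientation; "force": force on the tool from outside, world axes, zero at the start; "moment": the same for the moment, N m; "grip_width": finger opening in m; "finger_force": force on a finger pad.
Only numpy, scipy, OpenCV 4.12 (cv2) and the standard library are available. Lean on these libraries where they do the work, as an engineer would, in place of code of your own. Each camera call takes 0.05 s, during which the arm holds its last target. There are 200 camera calls.

TASK

Move the four coloured sockets from the grey tray onto the aluminium rail's spring clips, one per clip, in size order: the thinnest in the clip next to the red end block, then thicker and thicker, the thickest at the grey end. Keep them upright as they stand, press each one fully home until it clicks, and leave all four released and standing still.

Things in the scene. Friction and masses are not known exactly. Their poses are not given: they have to be found in the camera images.
- yellow_mid (a point): Centre of the yellow socket, the thinnest of four: upright round body, 80 mm tall, 20 mm across its yellow sleeve, about 100 g. Point on the axis 40 mm above its underside; z up. Sleeve (grasp here) from 20 mm up to the top; below it a 19 mm neck and a 24 mm foot flange, 7 mm high. Starts loose in a grey tray's row of 31 mm wells 62 mm apart (well floor 6 mm, tray top 18 mm above bench).
- green_mid (a point): Centre of the green socket, the second thinnest of four: upright round body, 80 mm tall, 26 mm across its green sleeve, about 140 g. Point on the axis 40 mm above its underside; z up. Sleeve (grasp here) from 20 mm up to the top; below it a 19 mm neck and a 24 mm foot flange, 7 mm high. Starts loose in a grey tray's row of 31 mm wells 62 mm apart (well floor 6 mm, tray top 18 mm above bench).
- orange_mid (a point): Centre of the orange socket, the second thickest of four: upright round body, 80 mm tall, 32 mm across its orange sleeve, about 190 g. Point on the axis 40 mm above its underside; z up. Sleeve (grasp here) from 20 mm up to the top; below it a 19 mm neck and a 24 mm foot flange, 7 mm high. Starts loose in a grey tray's row of 31 mm wells 62 mm apart (well floor 6 mm, tray top 18 mm above bench).
- blue_mid (a point): Centre of the blue socket, the thickest of four: upright round body, 80 mm tall, 38 mm across its blue sleeve, about 260 g. Point on the axis 40 mm above its underside; z up. Sleeve (grasp here) from 20 mm up to the top; below it a 19 mm neck and a 24 mm foot flange, 7 mm high. Starts loose in a grey tray's row of 31 mm wells 62 mm apart (well floor 6 mm, tray top 18 mm above bench).
- clip_a: Clip a, at an end of the row a, b, c, d on a fixed rail, 62 mm apart. Origin: centre of its floor, 6 mm above the bench, where the socket's underside rests when home; z up, y along the rail, x across. Top 17 mm above the floor; a flared mouth 30 mm wide. Sprung jaws on the y sides stop the foot about 10 mm high; a straight push down of about 5 N snaps them over the flange.
- clip_b: Clip b, an inner one of the row a, b, c, d on a fixed rail, 62 mm apart. Origin: centre of its floor, 6 mm above the bench, where the socket's underside rests when home; z up, y along the rail, x across. Top 17 mm above the floor; a flared mouth 30 mm wide. Sprung jaws on the y sides stop the foot about 10 mm high; a straight push down of about 5 N snaps them over the flange.
- clip_c: Clip c, an inner one of the row a, b, c, d on a fixed rail, 62 mm apart. Origin: centre of its floor, 6 mm above the bench, where the socket's underside rests when home; z up, y along the rail, x across. Top 17 mm above the floor; a flared mouth 30 mm wide. Sprung jaws on the y sides stop the foot about 10 mm high; a straight push down of about 5 N snaps them over the flange.
- clip_d: Clip d, at an end of the row a, b, c, d on a fixed rail, 62 mm apart. Origin: centre of its floor, 6 mm above the bench, where the socket's underside rests when home; z up, y along the rail, x across. Top 17 mm above the floor; a flared mouth 30 mm wide. Sprung jaws on the y sides stop the foot about 10 mm high; a straight push down of about 5 N snaps them over the flange.
- end_red: Red plastic end block, 52 x 26 x 16 mm, fixed at one end of the rail, 65 mm beyond the end clip next to it (clip a or clip d); the other end has a grey block. Origin at the centre of its underside, at bench level.
Mind the look-alikes: they are no part of the job. Of the things shaped like the part that bears orange_mid, the orange one is meant. There is more than one size of the part that bears green_mid; the job needs the smallest.

How it is judged:
At the end, for the whole second after the job is handed in: Counted from the clip next to the red end block, the yellow, green, orange and blue socket each stand in the first, second, third and fourth clip: axis point within 8 mm of the clip's centre horizontally, underside within 3.5 mm of the clip floor, upright within 0.15 rad, at rest (under 0.02 m/s) (((horizontal distance between end_red and clip_a below 0.1 m and horizontal distance between yellow_mid and clip_a below 0.008 m and z of yellow_mid in the frame of clip_a between 0.036 and 0.0435 m and horizontal distance between green_mid and clip_b below 0.008 m and z of green_mid in the frame of clip_b between 0.036 and 0.0435 m and horizontal distance between orange_mid and clip_c below 0.008 m and z of orange_mid in the frame of clip_c between 0.036 and 0.0435 m and horizontal distance between blue_mid and clip_d below 0.008 m and z of blue_mid in the frame of clip_d between 0.036 and 0.0435 m) or (horizontal distance between end_red and clip_d below 0.1 m and horizontal distance between yellow_mid and clip_d below 0.008 m and z of yellow_mid in the frame of clip_d between 0.036 and 0.0435 m and horizontal distance between green_mid and clip_c below 0.008 m and z of green_mid in the frame of clip_c between 0.036 and 0.0435 m and horizontal distance between orange_mid and clip_b below 0.008 m and z of orange_mid in the frame of clip_b between 0.036 and 0.0435 m and horizontal distance between blue_mid and clip_a below 0.008 m and z of blue_mid in the frame of clip_a between 0.036 and 0.0435 m)) and angle between each of yellow_mid, green_mid, orange_mid, blue_mid's own z axis and vertical below 0.15 rad and linear speed of each of socket_yellow, socket_green, socket_orange, socket_blue below 0.02 m/s); the robot touches nothing.
It also fails if it takes over 114 s, if anything falls off the work surface, if the arm or the gripper's body presses on something with over 40 N, if the wrist force passes 120 N, or if a joint passes its speed limit or range.

## Working session

There is one attempt and no reset: what is moved stays moved. The work goes in short steps, Python scripts to look and compute and a tool call to move; the robot and the scene stay as the last step left them, time stands still between calls to the robot, and variables do not carry over. Pictures are saved under pics/ and viewed, at most 14 in all, crops included, and the job is handed in when it is done.

Besides the shell and the picture viewer there is one more tool, called by a JSON object that holds its "fn" and its "kwargs". jog_arm: Moves the arm, as the interface text tells. Shifts and turns lie within -1 to 1; 1 stands for 30 mm of shift or 0.08 rad of turn. Its arguments: {"type":"object","properties":{"motion":{"type":"array","items":{"type":"array","items":{"type":"number"}}},"newtons":{"type":"number"}},"required":["motion"]}

```bash
mkdir -p pics; cat > h.py <<'E'
import numpy as np, cv2
from workcell import bot
def grab(n,fn=None):
    f=bot.grab_frame(n)
    if fn: cv2.imwrite('pics/'+fn,f['pixels'][:,:,::-1])
    return f
def cam(f):
    fl=240/np.tan(np.radians(f['fovy'])/2)
    K=np.array([[fl,0,f['cx']],[0,fl,f['cy']],[0,0,1]])
    return K,cv2.Rodrigues(np.array(f['rvec'],float))[0],np.array(f['tvec'],float).ravel()
def ray(f,uv,z):
    K,R,t=cam(f); d=R.T@np.linalg.solve(K,[uv[0],uv[1],1]); c=-R.T@t
    return c+d*(z-c[2])/d[2]
def proj(f,P):
    K,R,t=cam(f); return cv2.projectPoints(np.array(P,float).reshape(-1,3),f['rvec'],f['tvec'],K,None)[0].reshape(-1,2)
E
python3 - <<'E'
from h import *
for n in('top','scene'):
    f=grab(n,n+'1.png'); K,R,t=cam(f); print(n,f['fovy'],-R.T@t,R[2])
print(bot.observe())
E
```

```text
top 55.25503781619726 [0.40784545 0.02565763 1.11375905] [ 0.07861759 -0.00961284 -0.9968585 ]
scene 48.30305128388981 [1.24944474 0.31082747 0.64628473] [-0.74298838 -0.29618253 -0.60020344]
{'clock': 0.1, 'qpos': array([-1.29120207,  0.52197641, -0.0363077 ,  1.59993091,  0.02117791,
        1.02111735, -0.11280827]), 'qd': array([-0.00053312, -0.00097542, -0.00073322, -0.00201542,  0.00059481,
        0.00103732, -0.00096735]), 'joint_efforts': array([ 3.71495247e-03, -9.28481269e+01,  1.98411986e+00, -3.70537055e+01,
        1.82638684e-02,  5.28297693e-03, -3.10875976e-05]), 'position': array([0.21412407, 0.58685551, 0.23077699]), 'tool_rot': array([-3.14054676e+00,  6.45994868e-05,  2.79175016e+00]), 'force': array([ 0.21797931, -0.45497443,  0.01872092]), 'moment': array([ 0.03015167, -0.04891659,  0.01059327]), 'finger_force': 0.0, 'grip_width': 0.08549129171398978}
```

View pics/top1.png

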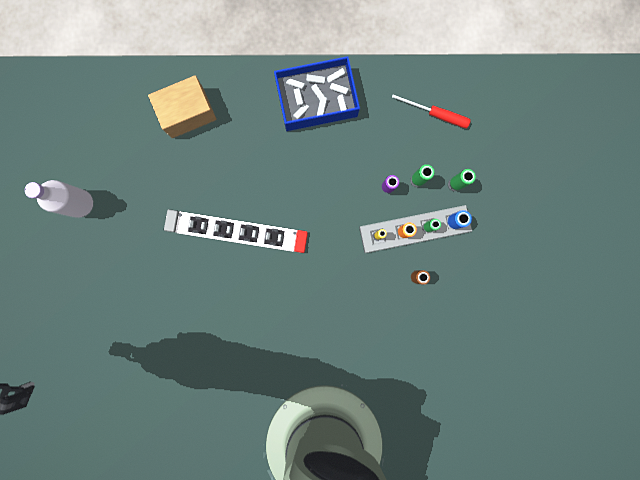

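View pics/scene1.png

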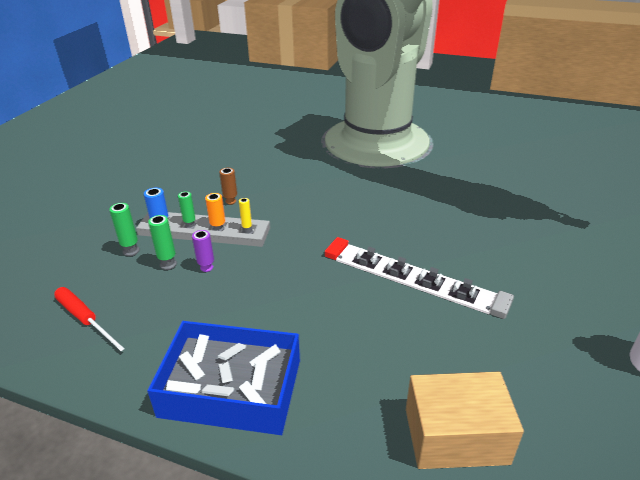

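The top view shows the tray row: yellow (380,234), orange (407,230), green (433,225) and blue (460,219). The look-alikes are greens at (425,173) and (465,178), purple at (392,183) and brown at (422,277). The tray's orange and its small green fit the description. The rail's red end is at (302,241) and its grey end at (170,220). I'll confirm the sockets in an enlarged crop.

```bash
cat > m.py <<'E'
from h import *
from scipy.optimize import least_squares
from scipy.spatial import ConvexHull
def cyl(x,y,r,z0,z1,n=40):
    a=np.arange(n)*2*np.pi/n
    return np.array([[x+r*np.cos(b),y+r*np.sin(b),z] for z in(z0,z1) for b in a])
def box(x,y,yaw,l=(.026,.052),h=(0,.016)):
    c,s=np.cos(yaw),np.sin(yaw)
    return np.array([[x+c*u-s*v,y+s*u+c*v,z] for u in(-l[0]/2,l[0]/2) for v in(-l[1]/2,l[1]/2) for z in h])
def hullc(p):
    q=p[ConvexHull(p).vertices].astype(np.float32); m=cv2.moments(q); return np.array([m['m10'],m['m01']])/m['m00'],abs(m['m00'])
HUE={'yellow':(25,33),'orange':(9,20),'green':(50,75),'blue':(100,120),'red':(0,4)}
def blob(f,col,uv,r=22):
    hsv=cv2.cvtColor(f['pixels'],cv2.COLOR_RGB2HSV); lo,hi=HUE[col]
    m=((hsv[...,0]>=lo)&(hsv[...,0]<=hi)&(hsv[...,1]>130)&(hsv[...,2]>60)).astype(np.uint8)
    n,L,st,ce=cv2.connectedComponentsWithStats(m)
    k=min([i for i in range(1,n) if st[i,4]>20],key=lambda i:np.hypot(*(ce[i]-uv)))
    ys,xs=np.nonzero(L==k)
    p=np.array([[x+a,y+b] for x,y in zip(xs,ys) for a in(-.5,.5) for b in(-.5,.5)])
    return hullc(p)
E
python3 - <<'E'
from m import *
T,S=grab('top'),grab('scene')
a=cv2.resize(T['pixels'][155:295,350:490],(400,400),interpolation=cv2.INTER_CUBIC)
b=cv2.resize(S['pixels'][160:280,100:280],(400,267),interpolation=cv2.INTER_CUBIC)
c=cv2.resize(T['pixels'][190:270,155:315],(400,200),interpolation=cv2.INTER_CUBIC)
d=cv2.resize(S['pixels'][230:325,320:520],(400,190),interpolation=cv2.INTER_CUBIC)
im=np.zeros((600,800,3),np.uint8); im[:400,:400]=a; im[:267,400:]=b; im[400:,:400]=c; im[300:490,400:]=d
cv2.imwrite('pics/crop1.png',im[:,:,::-1])
for n,r,ut,us in(('yellow',.010,(380,234),(245,213)),('orange',.016,(407,230),(215,210)),('green',.013,(433,225),(187,208)),('blue',.019,(460,219),(155,205)),('red',None,(302,241),(337,248))):
    obs=[blob(T,n,ut),blob(S,n,us)]
    def mod(q,f): return hullc(proj(f,cyl(*q,r,.026,.086) if r else box(q[0],q[1],-0.1)))
    for w in((1,1),(1,0),(0,1)):
        s=least_squares(lambda q:np.r_[w[0]*(mod(q,T)[0]-obs[0][0]),w[1]*(mod(q,S)[0]-obs[1][0])],ray(T,ut,.05)[:2],x_scale=.01,diff_step=1e-4)
        print(n,w,s.x.round(4),'cost %.2f'%s.cost,'areas',[int(o[1]) for o in obs],[int(mod(s.x,f)[1]) for f in(T,S)])
E
```

```text
Traceback (most recent call last):
  File "m.py", line 17, in blob
    k=min([i for i in range(1,n) if st[i,4]>20],key=lambda i:np.hypot(*(ce[i]-uv)))
ValueError: min() iterable argument is empty
```

View pics/crop1.png

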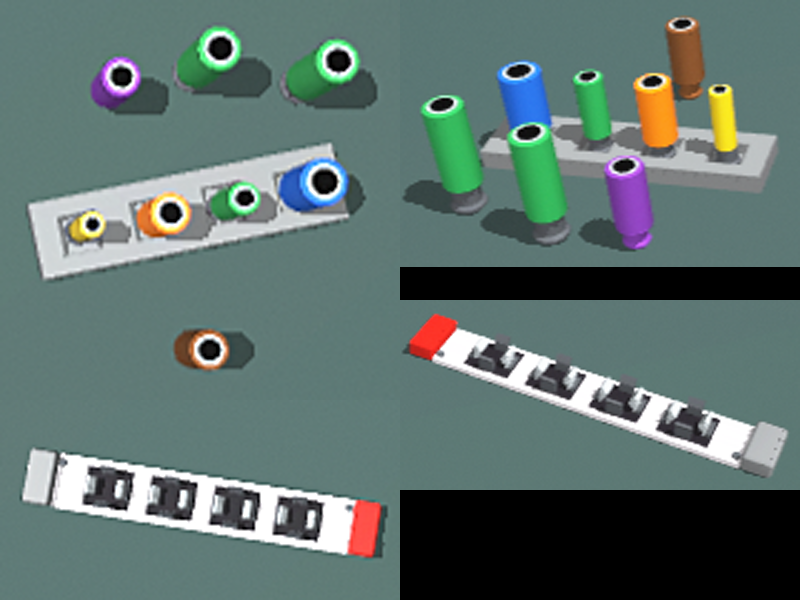

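The crop confirms it: the tray holds the orange, the smallest green, the yellow and the blue. The purple and brown sockets and the two large greens stand outside it. The dark holes in the tops are good targets (z=0.086), so I'll triangulate those.

```bash
cat >> m.py <<'E'
def hole(f,uv,r=7):
    v=f['pixels'].max(2).astype(float); u0,v0=[int(round(k)) for k in uv]
    P=v[v0-r:v0+r+1,u0-r:u0+r+1]; m=(P<40).astype(np.uint8)
    n,L,st,ce=cv2.connectedComponentsWithStats(m)
    k=min(range(1,n),key=lambda i:np.hypot(*(ce[i]-r))-st[i,4]*.1)
    # soft weights around component
    w=np.clip((110-P)/110,0,1)*cv2.dilate((L==k).astype(np.uint8),np.ones((3,3)))
    ys,xs=np.mgrid[:2*r+1,:2*r+1]
    return np.array([(w*xs).sum(),(w*ys).sum()])/w.sum()+[u0-r,v0-r],st[k,4]
def solve(fs,uvs,z):
    p0=ray(fs[0],uvs[0],z)[:2]
    s=least_squares(lambda q:np.concatenate([proj(f,[*q,z])[0]-u for f,u in zip(fs,uvs)]),p0,x_scale=.01)
    return s.x,s.fun
E
python3 - <<'E'
from m import *
T,S=grab('top'),grab('scene')
for n,ut,us in(('yellow',(381.5,233.5),(244,200)),('orange',(409.5,229.5),(213.5,196.5)),('green',(434.5,224.5),(184.5,194)),('blue',(463.5,218.5),(153.5,191.5))):
    h=[hole(T,ut),hole(S,us)]
    x,r=solve([T,S],[h[0][0],h[1][0]],.086)
    print(n,x.round(4),r.round(2),[ (a.round(1),b) for a,b in h],ray(T,h[0][0],.086)[:2].round(4),ray(S,h[1][0],.086)[:2].round(4))
for f,uv in((T,(302,241)),(S,(336,248)),(T,(300,235)),(T,(170,220)),(S,(502,303))): print(f['pixels'][int(uv[1]),int(uv[0])])
for nm,f in(('T',T),('S',S)):
    p=f['pixels'].astype(int); m=((p[...,0]>150)&(p[...,1]<60)&(p[...,2]<70)).astype(np.uint8)
    n,L,st,ce=cv2.connectedComponentsWithStats(m)
    for i in range(1,n):
        if 60<st[i,4]<3000: print(nm,'red',st[i],ce[i].round(1))
    m=(p.min(2)>225).astype(np.uint8)
    n,L,st,ce=cv2.connectedComponentsWithStats(m)
    for i in range(1,n):
        if 800<st[i,4]<6000: print(nm,'white',st[i],ce[i].round(1),cv2.minAreaRect(np.argwhere(L==i)[:,::-1].astype(np.float32)))
E
```

```text
yellow [ 0.4904 -0.1328] [-0.43  0.53 -0.5   0.43] [(array([382. , 233.1]), np.int32(9)), (array([243.5, 199.5]), np.int32(8))] [ 0.4916 -0.1338] [ 0.4887 -0.1326]
orange [ 0.4987 -0.1947] [-0.48  0.52 -0.55  0.32] [(array([409.4, 229.2]), np.int32(35)), (array([213.1, 196.1]), np.int32(23))] [ 0.4999 -0.1958] [ 0.4974 -0.1943]
green [ 0.51   -0.2536] [-0.56  0.57 -0.63  0.29] [(array([435.4, 223.9]), np.int32(22)), (array([184. , 193.8]), np.int32(14))] [ 0.5113 -0.2549] [ 0.5087 -0.253 ]
blue [ 0.5225 -0.3175] [-0.5   0.55 -0.58  0.26] [(array([463.3, 218.2]), np.int32(52)), (array([152.9, 191.3]), np.int32(36))] [ 0.5238 -0.3186] [ 0.5213 -0.3169]
[254  80  74]
[254  53  41]
[254  81  75]
[215 219 220]
[188 193 195]
T red [429 111  41  17 113] [449.8 119.6]
T white [ 397    0  133   54 2367] [473.6  32.5] ((463.0, 26.5), (132.0, 53.0), -0.0)
T white [  41    6  100   50 1802] [79.6 34.7] ((90.17931365966797, 30.267847061157227), (48.80635452270508, 98.99095916748047), 89.22578430175781)
T white [ 177  211  120   41 1345] [236.7 231.4] ((236.10186767578125, 231.0082550048828), (118.75140380859375, 22.025836944580078), 9.01932144165039)
S red [149   0  18  28 370] [157.6  12.1]
S red [325 238  23  22 290] [335.7 248.1]
S red [ 55 287  40  38 662] [ 73.7 304.8]
S white [ 337  245  160   67 1494] [418.7 278. ] ((416.280029296875, 276.1354064941406), (161.70166015625, 20.426239013671875), 19.09349250793457)
```

```bash
python3 - <<'E'
from m import *
T,S=grab('top'),grab('scene')
F={'T':T,'S':S}
def parts(f,nm):
    x0,x1,y0,y1=(155,316,195,262) if nm=='T' else (318,520,232,322)
    p=np.zeros_like(f['pixels'],int)+90; p[y0:y1,x0:x1]=f['pixels'][y0:y1,x0:x1]
    out=[]
    red=((p[...,0]>120)&(p[...,1]<110)&(p[...,2]<110)&(p[...,0]-p[...,1]>60)).astype(np.uint8)
    ys,xs=np.nonzero(red); q=np.array([[x+a,y+b] for x,y in zip(xs,ys) for a in(-.5,.5) for b in(-.5,.5)])
    out.append(hullc(q))
    dk=((p.max(2)<70)).astype(np.uint8)
    n,L,st,ce=cv2.connectedComponentsWithStats(cv2.morphologyEx(dk,cv2.MORPH_CLOSE,np.ones((3,3))))
    print(nm,[(st[i][:5].tolist(),ce[i].round(1).tolist()) for i in range(1,n) if st[i,4]>30])
    return out
R={k:parts(f,k) for k,f in F.items()}
for yaw in(-.14,-.1):
  xs=[]
  for k,f in F.items():
    c,a=R[k][0]
    s=least_squares(lambda q:hullc(proj(f,box(*q,yaw)))[0]-c,ray(f,c,.01)[:2],x_scale=.01,diff_step=1e-4); xs.append(s.x)
    print(k,'red',c.round(1),a,hullc(proj(f,box(*s.x,yaw)))[1],s.x.round(4))
a=cv2.resize(T['pixels'][195:262,160:315],None,fx=5,fy=5,interpolation=cv2.INTER_NEAREST)
b=cv2.resize(S['pixels'][236:320,322:516],None,fx=4,fy=3,interpolation=cv2.INTER_NEAREST)
im=np.zeros((600,800,3),np.uint8); im[:a.shape[0],:a.shape[1]]=a; im[340:340+b.shape[0],:b.shape[1]]=b
cv2.imwrite('pics/rail.png',im[:,:,::-1])
E
```

```text
T [([189, 217, 19, 17, 157], [198.4, 225.0]), ([214, 221, 20, 17, 174], [223.7, 229.1]), ([239, 225, 20, 17, 162], [249.2, 233.2]), ([265, 229, 19, 17, 165], [274.3, 237.3])]
S [([361, 252, 14, 17, 90], [367.7, 259.5]), ([392, 262, 15, 17, 96], [398.9, 270.1]), ([415, 273, 25, 18, 150], [428.3, 281.3]), ([449, 284, 27, 19, 183], [462.6, 293.1])]
T red [300.4 241. ] 255.0 242.35703867860138 [0.4803 0.0516]
S red [335.8 247.8] 348.5 421.08677959651686 [0.4778 0.0523]
T red [300.4 241. ] 255.0 242.35751381260343 [0.4803 0.0516]
S red [335.8 247.8] 348.5 420.93143603624776 [0.4778 0.0524]
```

View pics/rail.png

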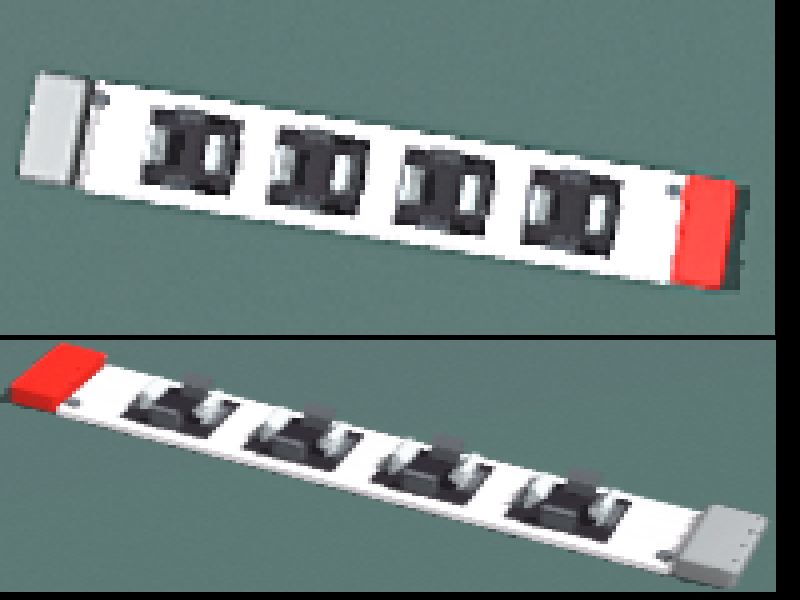

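```bash
python3 - <<'E'
from m import *
T,S=grab('top'),grab('scene')
A=[(198.5,225.4),(223.9,229.4),(249.1,233.4),(274.5,237.4)]
P=np.array([ray(T,a,.008)[:2] for a in A]); print(P.round(4),np.linalg.norm(np.diff(P,axis=0),axis=1))
d=P[3]-P[0]; print('yaw of rail y-axis (from red to grey)',np.arctan2(*(P[0]-P[3])[::-1])); u=(P[0]-P[3])/np.linalg.norm(d); m=P.mean(0)
print('clips red..grey',[(m+u*.062*k).round(4) for k in(-1.5,-.5,.5,1.5)],'red pred',m-u*(.093+.065))
# scene overlay check: model plates projected to scene after subtracting T-S offset
for off in((0,0),(-.0025,.0015)):
    for k in(-1.5,-.5,.5,1.5):
        print(off,proj(S,[*(m+u*.062*k+off),.006])[0].round(1))
E
```

```text
[[0.5202 0.2979]
 [0.51   0.2365]
 [0.4998 0.1757]
 [0.4896 0.1144]] [0.06220272 0.06170212 0.06215487]
yaw of rail y-axis (from red to grey) 1.4055523679478257
clips red..grey [array([0.4896, 0.1144]), array([0.4998, 0.1756]), array([0.51  , 0.2367]), array([0.5202, 0.2979])] red pred [0.47888973 0.05028245]
(0, 0) [365. 259.]
(0, 0) [395.5 269.4]
(0, 0) [427.8 280.4]
(0, 0) [461.7 291.9]
(-0.0025, 0.0015) [366.1 258.4]
(-0.0025, 0.0015) [396.7 268.7]
(-0.0025, 0.0015) [428.9 279.7]
(-0.0025, 0.0015) [462.8 291.2]
```

{"fn": "jog_arm", "kwargs": {"motion": [[0, 0, 0, 1, 1], [0, 0, 0, 1, 1], [0, 0, 0, 1, 1], [0, 0, 0, 1, 1], [0, 0, 0, 1, 1], [0, 0, 0, 1, 1], [0, 0, 0, 1, 1], [0, 0, 0, 1, 1], [0, 0, 0, 1, 1], [0, 0, 0, 1, 1], [0, 0, 0, 1, 1], [0, 0, 0, 1, 1]], "newtons": 40}}

```text
clock: 1.7
position: [0.2141, 0.5872, 0.2313]
tool_rot: [-3.142, -0.0, 1.829]
force: [-0.3, 0.5, -0.0]
grip_width: 0.0855
finger_force: 0.0
```

```bash
cat > go.py <<'E'
# usage: go.py x y z [yaw]: units needed in tool axes from the present pose (shifts after the turn)
import sys,numpy as np
from workcell import bot
from scipy.spatial.transform import Rotation as Ro
a=list(map(float,sys.argv[1:])); s=bot.observe(); y=s['tool_rot'][2]
yt=a[3] if len(a)>3 else y
R=Ro.from_euler('xyz',[np.pi,0,yt]).as_matrix()
d=R.T@(np.array(a[:3])-s['position'])/.03
print('t',round(s['clock'],1),'pos',s['position'].round(4),'rot',s['tool_rot'].round(3),'F',s['force'].round(1),'w',round(s['grip_width'],4))
print('turn',round((y-yt)/.08,2),'shift',d.round(2))
E
python3 go.py .4904 -.1328 .2 1.743; cat > dec.py <<'E'
from m import *
T=grab('top')
for n,u in(('purple',(393,182)),('g1',(427,171)),('g2',(467,176)),('brown',(424,277))): print(n,ray(T,u,.09)[:2].round(3))
E
python3 dec.py
```

```text
t 1.7 pos [0.2141 0.5872 0.2313] rot [-3.142 -0.     1.829] F [-0.3  0.5 -0. ] w 0.0855
turn 1.07 shift [-25.22   4.96   1.04]
purple [ 0.607 -0.16 ]
g1 [ 0.632 -0.238]
g2 [ 0.62  -0.329]
brown [ 0.392 -0.225]
```

{"fn": "jog_arm", "kwargs": {"motion": [[0, 0, 0, 0.8, 0.8], [-1, 0.5, 0, 0.27, 0.8], [-1, 0.5, 0, 0, 0.8], [-1, 0.5, 0, 0, 0.8], [-1, 0.5, 0, 0, 0.8], [-1, 0.5, 0, 0, 0.8], [-1, 0.5, 0, 0, 0.8], [-1, 0.5, 0, 0, 0.8], [-1, 0.5, 0, 0, 0.8], [-1, 0.5, 0, 0, 0.8], [-1, 0.5, 0, 0, 0.8], [-1, 0, 0, 0, 0.8]]}}

```text
clock: 2.95
position: [0.4217, 0.2876, 0.2314]
tool_rot: [3.141, 0.0, 1.747]
force: [0.8, -0.4, 0.1]
grip_width: 0.0684
finger_force: 0.0
```

{"fn": "jog_arm", "kwargs": {"motion": [[-1, 0, 0, 0, 0.8], [-1, 0, 0, 0, 0.8], [-1, 0, 0, 0, 0.8], [-1, 0, 0, 0, 0.8], [-1, 0, 0, 0, 0.8], [-1, 0, 0, 0, 0.8], [-1, 0, 0, 0, 0.8], [-1, 0, 0, 0, 0.8], [-1, 0, 0, 0, 0.8], [-1, 0, 0, 0, 0.8], [-1, 0, 0, 0, 0.8], [-1, 0, 0, 0, 0.8]]}}

```text
clock: 4.15
position: [0.483, -0.0669, 0.2315]
tool_rot: [3.141, -0.0, 1.748]
force: [-0.2, 0.7, -0.5]
grip_width: 0.0688
finger_force: 0.0
```

```bash
python3 go.py .4904 -.1328 .12 1.743; python3 - <<'E'
from h import *
grab('scene','s2.png')
E
```

```text
t 4.2 pos [ 0.483  -0.0669  0.2315] rot [ 3.141 -0.     1.748] F [-0.2  0.7 -0.5] w 0.0688
turn 0.06 shift [-2.21 -0.13  3.72]
```

View pics/s2.png

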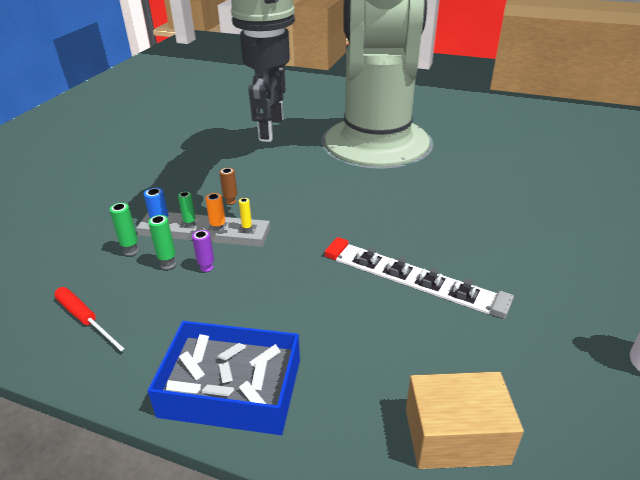

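{"fn": "jog_arm", "kwargs": {"motion": [[-0.8, -0.13, 0, 0.06, 0.7], [-0.8, 0, 1, 0, 0.7], [-0.61, 0, 1, 0, 0.7], [0, 0, 1, 0, 0.7], [0, 0, 0.72, 0, 0.7], [0, 0, 0, 0, 0.7], [0, 0, 0, 0, 0.7]]}}

```text
clock: 4.9
position: [0.4905, -0.1318, 0.1202]
tool_rot: [-3.141, 0.0, 1.742]
force: [0.1, -0.6, 0.2]
grip_width: 0.0598
finger_force: 0.0
```

```bash
python3 go.py .4904 -.1328 .042 1.743
```

```text
t 4.9 pos [ 0.4905 -0.1318  0.1202] rot [-3.141  0.     1.742] F [ 0.1 -0.6  0.2] w 0.0598
turn -0.01 shift [-0.03 -0.01  2.61]
```

{"fn": "jog_arm", "kwargs": {"motion": [[-0.03, 0, 0.9, 0, 0.7], [0, 0, 0.9, 0, 0.7], [0, 0, 0.8, 0, 0.7], [0, 0, 0, 0, 0.7], [0, 0, 0, 0, 0], [0, 0, 0, 0, 0], [0, 0, 0, 0, 0], [0, 0, 0, 0, 0], [0, 0, 0, 0, 0]], "newtons": 40}}

```text
clock: 5.8
position: [0.4914, -0.1327, 0.043]
tool_rot: [3.14, 0.001, 1.741]
force: [-1.1, 1.0, 12.7]
grip_width: 0.0188
finger_force: 40.1
```

```bash
python3 - <<'E'
from m import *
T,S=grab('top','t3.png'),grab('scene','s3.png')
im=np.hstack([cv2.resize(f['pixels'][v:v+120,u:u+120],(400,400)) for f,u,v in((T,340,170),(S,160,140))])
cv2.imwrite('pics/c3.png',im[:,:,::-1])
E
```

```text
(no output)
```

View pics/c3.png

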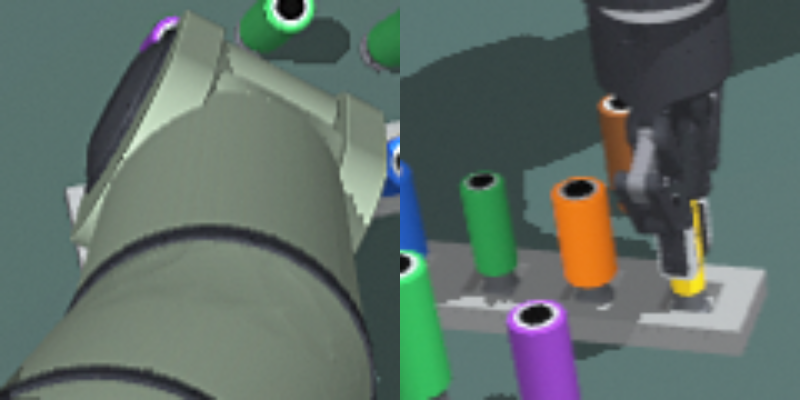

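Yellow is gripped: the crop shows the pads around the yellow sleeve, and the opening is 19 mm. Lifting it.

{"fn": "jog_arm", "kwargs": {"motion": [[0, 0, -0.3, 0, 0], [0, 0, -0.7, 0, 0], [0, 0, -1, 0, 0], [0, 0, -1, 0, 0], [0, 0, -0.6, 0, 0], [1, 0, -0.2, -1, 0], [1, 0, 0, -1, 0], [1, 0, 0, 0, 0], [1, 0, 0, 0, 0]]}}

```text
clock: 6.8
position: [0.4581, -0.0162, 0.1566]
tool_rot: [3.141, -0.0, 1.901]
force: [1.1, 1.0, -0.5]
grip_width: 0.0191
finger_force: 39.2
```

```bash
python3 go.py .4888 .1158 .16 1.405
```

```text
t 6.8 pos [ 0.4581 -0.0162  0.1566] rot [ 3.141 -0.     1.901] F [ 1.1  1.  -0.5] w 0.0191
turn 6.2 shift [ 4.51  0.28 -0.11]
```

{"fn": "jog_arm", "kwargs": {"motion": [[0, 0, 0, 0.9, 0], [0, 0, 0, 0.9, 0], [0, 0, 0, 0.9, 0], [0, 0, 0, 0.9, 0], [0, 0, 0, 0.9, 0], [0, 0, 0, 0.9, 0], [0, 0, 0, 0.8, 0], [0.9, 0, 0, 0, 0], [0.9, 0, 0, 0, 0], [0.9, 0, 0, 0, 0], [0.9, 0.28, 0, 0, 0], [0.9, 0, 0, 0, 0]]}}

```text
clock: 8.0
position: [0.4898, 0.1158, 0.1567]
tool_rot: [3.141, -0.001, 1.405]
force: [0.3, 0.1, -0.4]
grip_width: 0.0185
finger_force: 39.2
```

{"fn": "jog_arm", "kwargs": {"motion": [[0, 0, 0.5, 0, 0], [0, 0, 0.9, 0, 0], [0, 0, 0.5, 0, 0], [0, 0, 0, 0, 0], [0, 0, 0, 0, 0]]}}

```text
clock: 8.5
position: [0.4893, 0.1145, 0.0996]
tool_rot: [3.141, -0.0, 1.405]
force: [-0.3, 0.4, 0.0]
grip_width: 0.019
finger_force: 39.2
```

```bash
python3 go.py .4888 .1158 .042 1.405;  python3 - <<'E'
from m import *
T,S=grab('top'),grab('scene')
im=np.hstack([cv2.resize(f['pixels'][v:v+100,u:u+100],(400,400),interpolation=cv2.INTER_CUBIC) for f,u,v in((T,220,180),(S,320,180))])
cv2.imwrite('pics/c4.png',im[:,:,::-1])
s=bot.observe()['position']; print(proj(S,[[*s[:2],s[2]-.042+.006+z] for z in (0,.08)]).round(1))
E
```

```text
t 8.5 pos [0.4893 0.1145 0.0996] rot [ 3.141 -0.     1.405] F [-0.3  0.4  0. ] w 0.019
turn 0.0 shift [ 0.04 -0.02  1.92]
[[366.4 234.4]
 [368.3 197.2]]
```

View pics/c4.png

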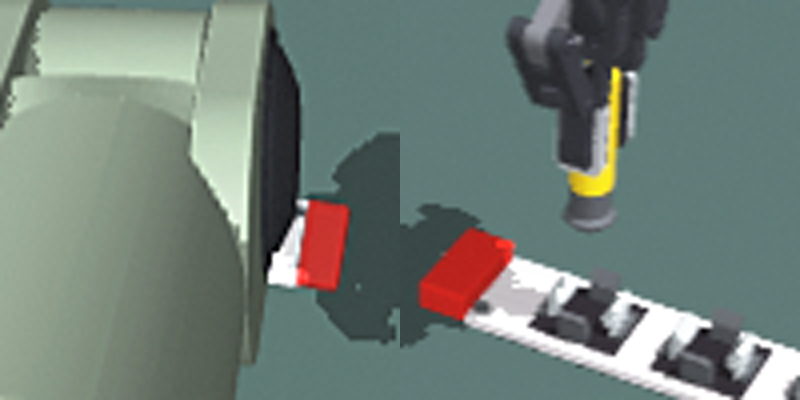

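{"fn": "jog_arm", "kwargs": {"motion": [[0.06, 0.01, 0.6, 0, 0], [0, 0, 0.6, 0, 0], [0, 0, 0.2, 0, 0], [0, 0, 0.1, 0, 0], [0, 0, 0, 0, 0], [0, 0, 0, 0, 0]]}}

```text
clock: 9.2
position: [0.49, 0.1164, 0.0544]
tool_rot: [3.141, -0.0, 1.405]
force: [0.3, 1.1, -0.4]
grip_width: 0.0192
finger_force: 39.2
```

{"fn": "jog_arm", "kwargs": {"motion": [[0, 0, 0.1, 0, 0], [0, 0, 0.1, 0, 0], [0, 0, 0, 0, 0], [0, 0, 0, 0, 0]]}}

```text
clock: 9.6
position: [0.4897, 0.1162, 0.0476]
tool_rot: [3.141, 0.0, 1.405]
force: [1.5, -0.1, -5.2]
grip_width: 0.0192
finger_force: 39.2
```

{"fn": "jog_arm", "kwargs": {"motion": [[0, 0, 0.1, 0, 0], [0, 0, 0.1, 0, 0], [0, 0, 0, 0, 0]]}}

```text
clock: 9.9
position: [0.49, 0.1165, 0.0424]
tool_rot: [3.141, -0.001, 1.405]
force: [-4.9, 0.2, 23.9]
grip_width: 0.0191
finger_force: 42.4
```

{"fn": "jog_arm", "kwargs": {"motion": [[0, 0, 0, 0, 0.7], [0, 0, 0, 0, 0.7], [0, 0, 0, 0, 0.7], [0, 0, 0, 0, 0.7], [0, 0, 0, 0, 0.7], [0, 0, -1, 0, 0.7], [0, 0, -1, 0, 0.7], [0, 0, -1, 0, 0.7], [0, 0, -1, 0, 0.7]]}}

```text
clock: 10.8
position: [0.4894, 0.1162, 0.1628]
tool_rot: [-3.141, 0.0, 1.405]
force: [-1.3, 0.3, -0.2]
grip_width: 0.0596
finger_force: 0.0
```

```bash
python3 go.py .51 -.2536 .16 1.743;  python3 - <<'E'
from m import *
S=grab('scene')
cv2.imwrite('pics/c5.png',cv2.resize(S['pixels'][180:280,320:440],(600,500),interpolation=cv2.INTER_CUBIC)[:,:,::-1])
# predicted top for home / unseated at the clip
print(proj(S,[[.4893,.1165,z] for z in(.086,.096)]).round(1))
try:
    h=hole(S,proj(S,[.4893,.1165,.086])[0]); print(h, ray(S,h[0],.086))
except Exception as e: print(e)
E
```

```text
t 10.8 pos [0.4894 0.1162 0.1628] rot [-3.141  0.     1.405] F [-1.3  0.3 -0.2] w 0.0596
turn -4.22 shift [-12.26  -1.44   0.09]
[[367.9 224.6]
 [368.2 220. ]]
(array([368.27667611, 224.03966006]), np.int32(11)) [0.48751894 0.11659744 0.086     ]
```

View pics/c5.png

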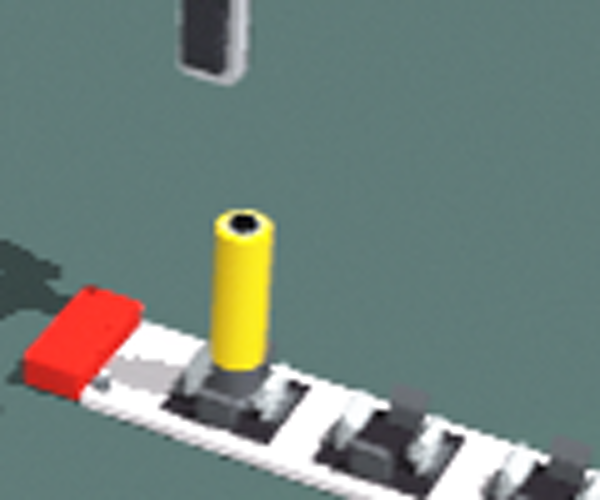

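Yellow is seated upright in the first clip next to red, with its top hole at (368,224) as predicted. Green is next.

{"fn": "jog_arm", "kwargs": {"motion": [[0, 0, 0, -1, 0.75], [0, 0, 0, -1, 0.75], [0, 0, 0, -1, 0.75], [0, 0, 0, -1, 0.75], [-1, 0, 0, -0.22, 0.75], [-1, 0, 0, 0, 0.75], [-1, 0, 0, 0, 0.75], [-1, 0, 0, 0, 0.75], [-1, 0, 0, 0, 0.75], [-1, 0, 0, 0, 0.75], [-1, 0, 0, 0, 0.75], [-1, 0, 0, 0, 0.75]]}}

```text
clock: 12.05
position: [0.5303, -0.1214, 0.1616]
tool_rot: [-3.142, -0.0, 1.743]
force: [0.4, 0.0, -0.3]
grip_width: 0.0638
finger_force: 0.0
```

{"fn": "jog_arm", "kwargs": {"motion": [[-1, -0.7, 0, 0, 0.75], [-1, -0.7, 0, 0, 0.75], [-1, 0, 0, 0, 0.75], [-0.9, 0, 0, 0, 0.75], [-0.3, 0, 0, 0, 0.75], [0, 0, 0, 0, 0.75], [0, 0, 0, 0, 0.75]]}}

```text
clock: 12.75
position: [0.5104, -0.2505, 0.1614]
tool_rot: [-3.141, -0.001, 1.744]
force: [-0.2, 0.2, -0.4]
grip_width: 0.064
finger_force: 0.0
```

```bash
python3 go.py .51 -.2536 .042 1.743
```

```text
t 12.8 pos [ 0.5104 -0.2505  0.1614] rot [-3.141e+00 -1.000e-03  1.744e+00] F [-0.2  0.2 -0.4] w 0.064
turn 0.01 shift [-0.1  -0.03  3.98]
```

{"fn": "jog_arm", "kwargs": {"motion": [[-0.1, -0.03, 1, 0, 0.75], [0, 0, 1, 0, 0.75], [0, 0, 1, 0, 0.75], [0, 0, 0.8, 0, 0.75], [0, 0, 0.15, 0, 0.75], [0, 0, 0, 0, 0], [0, 0, 0, 0, 0], [0, 0, 0, 0, 0], [0, 0, 0, 0, 0], [0, 0, 0, 0, 0]], "newtons": 40}}

```text
clock: 13.75
position: [0.5108, -0.2548, 0.0445]
tool_rot: [3.14, 0.001, 1.743]
force: [-1.2, 1.1, 9.6]
grip_width: 0.0252
finger_force: 39.6
```

{"fn": "jog_arm", "kwargs": {"motion": [[0, 0, -0.3, 0, 0], [0, 0, -0.7, 0, 0], [0, 0, -1, 0, 0], [0, 0, -1, 0, 0], [0, 0, -0.9, 0, 0], [0, 0, 0, 1, 0], [0, 0, 0, 1, 0], [0, 0, 0, 1, 0], [0, 0, 0, 1, 0], [0, 0, 0, 0.22, 0]]}}

```text
clock: 14.75
position: [0.5101, -0.2545, 0.1609]
tool_rot: [3.141, 0.0, 1.403]
force: [-0.4, -0.8, -0.8]
grip_width: 0.0252
finger_force: 39.4
```

```bash
python3 go.py .4995 .1775 .16 1.405
```

```text
t 14.8 pos [ 0.5101 -0.2545  0.1609] rot [3.141 0.    1.403] F [-0.4 -0.8 -0.8] w 0.0252
turn -0.02 shift [14.15 -2.73  0.03]
```

{"fn": "jog_arm", "kwargs": {"motion": [[1, -0.5, 0, 0, 0], [1, -0.5, 0, 0, 0], [1, -0.5, 0, 0, 0], [1, -0.5, 0, 0, 0], [1, -0.5, 0, 0, 0], [1, -0.23, 0, 0, 0], [1, 0, 0, 0, 0], [1, 0, 0, 0, 0], [1, 0, 0, 0, 0], [1, 0, 0, 0, 0], [1, 0, 0, 0, 0], [1, 0, 0, 0, 0]]}}

```text
clock: 15.95
position: [0.4887, 0.1152, 0.1608]
tool_rot: [3.141, -0.001, 1.407]
force: [0.3, 0.1, -1.4]
grip_width: 0.0251
finger_force: 39.6
```

{"fn": "jog_arm", "kwargs": {"motion": [[1, 0, 0, 0, 0], [0.9, 0, 0, 0, 0], [0.2, 0, 0, 0, 0], [0, 0, 0, 0, 0], [0, 0, 0.7, 0, 0], [0, 0, 0.7, 0, 0], [0, 0, 0, 0, 0], [0, 0, 0, 0, 0]]}}

```text
clock: 16.75
position: [0.4991, 0.1749, 0.1188]
tool_rot: [-3.141, 0.0, 1.404]
force: [-0.5, -0.8, -1.2]
grip_width: 0.0254
finger_force: 39.5
```

```bash
python3 go.py .4995 .1775 .042 1.405
```

```text
t 16.8 pos [0.4991 0.1749 0.1188] rot [-3.141  0.     1.404] F [-0.5 -0.8 -1.2] w 0.0254
turn -0.01 shift [0.09 0.   2.56]
```

{"fn": "jog_arm", "kwargs": {"motion": [[0.09, 0, 0.8, 0, 0], [0, 0, 0.8, 0, 0], [0, 0, 0.4, 0, 0], [0, 0, 0.1, 0, 0], [0, 0, 0.05, 0, 0], [0, 0, 0, 0, 0], [0, 0, 0, 0, 0]]}}

```text
clock: 17.45
position: [0.4998, 0.1787, 0.0545]
tool_rot: [3.141, -0.0, 1.405]
force: [1.4, -2.4, 0.7]
grip_width: 0.0251
finger_force: 39.8
```

{"fn": "jog_arm", "kwargs": {"motion": [[0, 0, 0.1, 0, 0], [0, 0, 0.1, 0, 0], [0, 0, 0.1, 0, 0], [0, 0, 0, 0, 0]]}}

```text
clock: 17.85
position: [0.4994, 0.1787, 0.0445]
tool_rot: [-3.141, -0.0, 1.405]
force: [-0.7, -1.7, 1.3]
grip_width: 0.0253
finger_force: 39.8
```

{"fn": "jog_arm", "kwargs": {"motion": [[0, 0, 0.07, 0, 0], [0, 0, 0.04, 0, 0], [0, 0, 0, 0, 0]]}}

```text
clock: 18.15
position: [0.4998, 0.1794, 0.0432]
tool_rot: [3.141, -0.002, 1.405]
force: [-11.3, -1.8, 49.1]
grip_width: 0.025
finger_force: 45.4
```

{"fn": "jog_arm", "kwargs": {"motion": [[0, 0, -0.06, 0, 0], [0, 0, 0, 0, 0.75], [0, 0, 0, 0, 0.75], [0, 0, 0, 0, 0.75], [0, 0, 0, 0, 0.75], [0, 0, 0, 0, 0.75], [0, 0, -1, 0, 0.75], [0, 0, -1, 0, 0.75], [0, 0, -1, 0, 0.75], [0, 0, -1, 0, 0.75]]}}

```text
clock: 19.15
position: [0.4992, 0.1786, 0.1643]
tool_rot: [-3.141, 0.0, 1.405]
force: [0.0, 1.0, 1.3]
grip_width: 0.064
finger_force: 0.0
```

```bash
python3 go.py .4987 -.1947 .16 1.743;  python3 - <<'E'
from m import *
S=grab('scene','s6.png')
for p in([.4893,.1163],[.4995,.1775]):
    try:
        h=hole(S,proj(S,[*p,.086])[0]); print(proj(S,[*p,.086])[0],h, ray(S,h[0],.086)+[.0017,-.0003,0])
    except Exception as e: print(e)
E
```

```text
t 19.1 pos [0.4992 0.1786 0.1643] rot [-3.141  0.     1.405] F [0.  1.  1.3] w 0.064
turn -4.22 shift [-12.26  -2.15   0.14]
[367.83971247 224.55374027] (array([368.19802867, 224.01792115]), np.int32(12)) [0.489201   0.11614614 0.086     ]
[400.09063436 234.54362453] (array([400.22835314, 233.93123939]), np.int32(22)) [0.49937081 0.177009   0.086     ]
```

Green's hole is at (400.2,233.9), which matches a home position to within 1 mm. Orange is next.

{"fn": "jog_arm", "kwargs": {"motion": [[0, 0, 0, -1, 0.8], [0, 0, 0, -1, 0.8], [0, 0, 0, -1, 0.8], [0, 0, 0, -1, 0.8], [-1, 0, 0, -0.22, 0.8], [-1, -0.5, 0, 0, 0.8], [-1, -0.5, 0, 0, 0.8], [-1, -0.5, 0, 0, 0.8], [-1, -0.5, 0, 0, 0.8], [-1, -0.15, 0, 0, 0.8], [-1, 0, 0, 0, 0.8], [-1, 0, 0, 0, 0.8]]}}

```text
clock: 20.4
position: [0.4765, -0.07, 0.1632]
tool_rot: [3.141, -0.0, 1.743]
force: [0.4, -0.4, -0.2]
grip_width: 0.0679
finger_force: 0.0
```

{"fn": "jog_arm", "kwargs": {"motion": [[-1, 0, 0, 0, 0.8], [-1, 0, 0, 0, 0.8], [-1, 0, 0, 0, 0.8], [-1, 0, 0, 0, 0.8], [-0.3, 0, 0, 0, 0.8], [0, 0, 0, 0, 0.8], [0, 0, 0, 0, 0.8]]}}

```text
clock: 21.1
position: [0.4984, -0.195, 0.1629]
tool_rot: [-3.141, -0.001, 1.743]
force: [-0.4, 0.1, -0.5]
grip_width: 0.0683
finger_force: 0.0
```

```bash
python3 go.py .4987 -.1947 .042 1.743
```

```text
t 21.1 pos [ 0.4984 -0.195   0.1629] rot [-3.141e+00 -1.000e-03  1.743e+00] F [-0.4  0.1 -0.5] w 0.0683
turn 0.0 shift [0.01 0.01 4.03]
```

{"fn": "jog_arm", "kwargs": {"motion": [[0, 0, 1, 0, 0.8], [0, 0, 1, 0, 0.8], [0, 0, 1, 0, 0.8], [0, 0, 0.8, 0, 0.8], [0, 0, 0.2, 0, 0.8], [0, 0, 0, 0, 0], [0, 0, 0, 0, 0], [0, 0, 0, 0, 0], [0, 0, 0, 0, 0], [0, 0, 0, 0, 0]], "newtons": 40}}

```text
clock: 22.1
position: [0.4992, -0.196, 0.0444]
tool_rot: [3.14, 0.0, 1.743]
force: [-0.8, 0.4, 8.6]
grip_width: 0.0313
finger_force: 39.1
```

{"fn": "jog_arm", "kwargs": {"motion": [[0, 0, -0.3, 0, 0], [0, 0, -0.7, 0, 0], [0, 0, -1, 0, 0], [0, 0, -1, 0, 0], [0, 0, -0.9, 0, 0], [0, 0, 0, 1, 0], [0, 0, 0, 1, 0], [0, 0, 0, 1, 0], [0, 0, 0, 1, 0], [0, 0, 0, 0.22, 0], [0, 0, 0, 0, 0]]}}

```text
clock: 23.2
position: [0.4986, -0.1958, 0.1607]
tool_rot: [3.141, -0.0, 1.407]
force: [-0.2, 0.8, -1.8]
grip_width: 0.031
finger_force: 39.8
```

```bash
python3 go.py .5097 .2386 .16 1.405
```

```text
t 23.2 pos [ 0.4986 -0.1958  0.1607] rot [ 3.141 -0.     1.407] F [-0.2  0.8 -1.8] w 0.031
turn 0.02 shift [14.34 -2.02  0.02]
```

{"fn": "jog_arm", "kwargs": {"motion": [[1, -0.5, 0, 0.02, 0], [1, -0.5, 0, 0, 0], [1, -0.5, 0, 0, 0], [1, -0.5, 0, 0, 0], [1, 0, 0, 0, 0], [1, 0, 0, 0, 0], [1, 0, 0, 0, 0], [1, 0, 0, 0, 0], [1, 0, 0, 0, 0], [1, 0, 0, 0, 0], [1, 0, 0, 0, 0], [1, 0, 0, 0, 0]]}}

```text
clock: 24.4
position: [0.4992, 0.1702, 0.1606]
tool_rot: [3.141, -0.0, 1.406]
force: [0.9, -0.1, -1.9]
grip_width: 0.031
finger_force: 40.1
```

{"fn": "jog_arm", "kwargs": {"motion": [[1, 0, 0, 0, 0], [1, 0, 0, 0, 0], [0.35, 0, 0, 0, 0], [0, 0, 0, 0, 0], [0, 0, 0.7, 0, 0], [0, 0, 0.7, 0, 0], [0, 0, 0, 0, 0], [0, 0, 0, 0, 0]]}}

```text
clock: 25.2
position: [0.5111, 0.2373, 0.1188]
tool_rot: [-3.142, 0.001, 1.403]
force: [-0.9, -0.6, -1.5]
grip_width: 0.0313
finger_force: 40.0
```

```bash
python3 go.py .5097 .2386 .042 1.405
```

```text
t 25.2 pos [0.5111 0.2373 0.1188] rot [-3.142e+00  1.000e-03  1.403e+00] F [-0.9 -0.6 -1.5] w 0.0313
turn -0.03 shift [ 0.04 -0.05  2.56]
```

{"fn": "jog_arm", "kwargs": {"motion": [[0.03, -0.04, 0.8, 0, 0], [0, 0, 0.8, 0, 0], [0, 0, 0.4, 0, 0], [0, 0, 0.1, 0, 0], [0, 0, 0.05, 0, 0], [0, 0, 0, 0, 0], [0, 0, 0, 0, 0]]}}

```text
clock: 25.9
position: [0.5103, 0.2396, 0.0545]
tool_rot: [3.141, -0.001, 1.404]
force: [0.7, -1.7, 0.0]
grip_width: 0.0312
finger_force: 40.2
```

{"fn": "jog_arm", "kwargs": {"motion": [[0, 0, 0.1, 0, 0], [0, 0, 0.1, 0, 0], [0, 0, 0.1, 0, 0], [0, 0, 0.05, 0, 0], [0, 0, 0, 0, 0]]}}

```text
clock: 26.4
position: [0.51, 0.2398, 0.0443]
tool_rot: [-3.141, -0.001, 1.404]
force: [-7.7, -3.7, 30.3]
grip_width: 0.031
finger_force: 43.5
```

Orange has bottomed out at 30 N, at the same height as in the tray. Releasing it.

{"fn": "jog_arm", "kwargs": {"motion": [[0, 0, -0.03, 0, 0], [0, 0, 0, 0, 0.8], [0, 0, 0, 0, 0.8], [0, 0, 0, 0, 0.8], [0, 0, 0, 0, 0.8], [0, 0, 0, 0, 0.8], [0, 0, -1, 0, 0.8], [0, 0, -1, 0, 0.8], [0, 0, -1, 0, 0.8], [0, 0, -1, 0, 0.8]]}}

```text
clock: 27.4
position: [0.5097, 0.2395, 0.1652]
tool_rot: [-3.141, 0.0, 1.404]
force: [-0.0, -0.2, 0.4]
grip_width: 0.0682
finger_force: 0.0
```

```bash
python3 go.py .5225 -.3175 .16 1.743;  python3 - <<'E'
from m import *
S=grab('scene','s7.png')
for p in([.4893,.1163],[.4995,.1775],[.5097,.2386]):
    try:
        h=hole(S,proj(S,[*p,.086])[0]); print(proj(S,[*p,.086])[0],h, ray(S,h[0],.086)+[.0017,-.0003,0])
    except Exception as e: print(e)
h=hole(S,(153,191)); print(h)
E
```

```text
t 27.4 pos [0.5097 0.2395 0.1652] rot [-3.141  0.     1.404] F [-0.  -0.2  0.4] w 0.0682
turn -4.24 shift [-18.36  -2.76   0.17]
[367.83971247 224.55374027] (array([368.29712684, 224.19271198]), np.int32(12)) [0.48966061 0.11646272 0.086     ]
[400.09063436 234.54362453] (array([400.70742716, 233.74846122]), np.int32(23)) [0.49857111 0.17766993 0.086     ]
[434.1099335  245.08752799] (array([435.2844891 , 244.54888508]), np.int32(43)) [0.50925767 0.23989047 0.086     ]
(array([152.87703537, 191.33885458]), np.int32(36))
```

{"fn": "jog_arm", "kwargs": {"motion": [[0, 0, 0, -1, 0.85], [0, 0, 0, -1, 0.85], [0, 0, 0, -1, 0.85], [0, 0, 0, -1, 0.85], [-1, 0, 0, -0.24, 0.85], [-1, -0.5, 0, 0, 0.85], [-1, -0.5, 0, 0, 0.85], [-1, -0.5, 0, 0, 0.85], [-1, -0.5, 0, 0, 0.85], [-1, -0.5, 0, 0, 0.85], [-1, -0.25, 0, 0, 0.85], [-1, 0, 0, 0, 0.85]]}}

```text
clock: 28.65
position: [0.4683, -0.0123, 0.1642]
tool_rot: [-3.142, -0.0, 1.743]
force: [0.9, 1.0, -0.5]
grip_width: 0.0726
finger_force: 0.0
```

{"fn": "jog_arm", "kwargs": {"motion": [[-1, 0, 0, 0, 0.85], [-1, 0, 0, 0, 0.85], [-1, 0, 0, 0, 0.85], [-1, 0, 0, 0, 0.85], [-1, 0, 0, 0, 0.85], [-1, 0, 0, 0, 0.85], [-1, 0, 0, 0, 0.85], [-1, 0, 0, 0, 0.85], [-1, 0, 0, 0, 0.85], [-1, 0, 0, 0, 0.85], [-0.35, 0, 0, 0, 0.85], [0, 0, 0, 0, 0.85]]}}

```text
clock: 29.85
position: [0.5219, -0.3184, 0.1637]
tool_rot: [-3.141, 0.0, 1.741]
force: [-1.0, 0.6, 0.2]
grip_width: 0.0726
finger_force: 0.0
```

```bash
python3 go.py .5225 -.3175 .042 1.743
```

```text
t 29.9 pos [ 0.5219 -0.3184  0.1637] rot [-3.141  0.     1.741] F [-1.   0.6  0.2] w 0.0726
turn -0.03 shift [0.02 0.03 4.06]
```

{"fn": "jog_arm", "kwargs": {"motion": [[0, 0, 1, 0, 0.85], [0, 0, 1, 0, 0.85], [0, 0, 1, 0, 0.85], [0, 0, 0.8, 0, 0.85], [0, 0, 0.2, 0, 0.85], [0, 0, 0, 0, 0], [0, 0, 0, 0, 0], [0, 0, 0, 0, 0], [0, 0, 0, 0, 0], [0, 0, 0, 0, 0]], "newtons": 40}}

```text
clock: 30.85
position: [0.523, -0.3172, 0.0454]
tool_rot: [3.14, 0.001, 1.743]
force: [-2.4, 1.5, 8.9]
grip_width: 0.0371
finger_force: 39.8
```

{"fn": "jog_arm", "kwargs": {"motion": [[0, 0, -0.3, 0, 0], [0, 0, -0.7, 0, 0], [0, 0, -1, 0, 0], [0, 0, -1, 0, 0], [0, 0, -0.9, 0, 0], [0, 0, 0, 1, 0], [0, 0, 0, 1, 0], [0, 0, 0, 1, 0], [0, 0, 0, 1, 0], [0, 0, 0, 0.22, 0], [0, 0, 0, 0, 0]]}}

```text
clock: 31.95
position: [0.5224, -0.3169, 0.1615]
tool_rot: [3.141, 0.0, 1.407]
force: [0.3, 0.4, -2.6]
grip_width: 0.0372
finger_force: 40.7
```

```bash
python3 go.py .5199 .2998 .16 1.405
```

```text
t 31.9 pos [ 0.5224 -0.3169  0.1615] rot [3.141 0.    1.407] F [ 0.3  0.4 -2.6] w 0.0372
turn 0.02 shift [20.26 -3.47  0.05]
```

{"fn": "jog_arm", "kwargs": {"motion": [[1, -0.5, 0, 0.02, 0], [1, -0.5, 0, 0, 0], [1, -0.5, 0, 0, 0], [1, -0.5, 0, 0, 0], [1, -0.5, 0, 0, 0], [1, -0.5, 0, 0, 0], [1, -0.47, 0, 0, 0], [1, 0, 0, 0, 0], [1, 0, 0, 0, 0], [1, 0, 0, 0, 0], [1, 0, 0, 0, 0], [1, 0, 0, 0, 0]]}}

```text
clock: 33.15
position: [0.4796, 0.0565, 0.1615]
tool_rot: [3.141, -0.0, 1.406]
force: [0.9, -0.4, -3.9]
grip_width: 0.0371
finger_force: 41.0
```

{"fn": "jog_arm", "kwargs": {"motion": [[1, 0, 0, 0, 0], [1, 0, 0, 0, 0], [1, 0, 0, 0, 0], [1, 0, 0, 0, 0], [1, 0, 0, 0, 0], [1, 0, 0, 0, 0], [1, 0, 0, 0, 0], [1, 0, 0, 0, 0], [0.26, 0, 0, 0, 0], [0, 0, 0.7, 0, 0], [0, 0, 0.7, 0, 0], [0, 0, 0, 0, 0]]}}

```text
clock: 34.35
position: [0.5195, 0.2987, 0.1172]
tool_rot: [-3.139, 0.003, 1.405]
force: [-0.5, -0.5, -3.0]
grip_width: 0.0379
finger_force: 40.9
```

```bash
python3 go.py .5199 .2998 .042 1.405
```

```text
t 34.4 pos [0.5195 0.2987 0.1172] rot [-3.139e+00  3.000e-03  1.405e+00] F [-0.5 -0.5 -3. ] w 0.0379
turn 0.0 shift [0.04 0.01 2.51]
```

{"fn": "jog_arm", "kwargs": {"motion": [[0.03, 0, 0.8, 0, 0], [0, 0, 0.8, 0, 0], [0, 0, 0.4, 0, 0], [0, 0, 0.1, 0, 0], [0, 0, 0, 0, 0], [0, 0, 0, 0, 0], [0, 0, 0, 0, 0]]}}

```text
clock: 35.05
position: [0.5212, 0.3008, 0.057]
tool_rot: [3.141, -0.001, 1.404]
force: [1.0, 0.2, -3.0]
grip_width: 0.0369
finger_force: 41.0
```

{"fn": "jog_arm", "kwargs": {"motion": [[0, 0, 0.1, 0, 0], [0, 0, 0.1, 0, 0], [0, 0, 0.1, 0, 0], [0, 0, 0.05, 0, 0], [0, 0, 0, 0, 0]]}}

```text
clock: 35.55
position: [0.5207, 0.3005, 0.0456]
tool_rot: [-3.141, 0.0, 1.404]
force: [-1.9, -1.0, 2.4]
grip_width: 0.0371
finger_force: 41.6
```

{"fn": "jog_arm", "kwargs": {"motion": [[0, 0, 0.05, 0, 0], [0, 0, 0.02, 0, 0], [0, 0, 0, 0, 0]]}}

```text
clock: 35.85
position: [0.5209, 0.3009, 0.0453]
tool_rot: [-3.141, -0.002, 1.404]
force: [-11.8, -3.9, 38.6]
grip_width: 0.0371
finger_force: 45.8
```

{"fn": "jog_arm", "kwargs": {"motion": [[0, 0, -0.02, 0, 0], [0, 0, 0, 0, 0.85], [0, 0, 0, 0, 0.85], [0, 0, 0, 0, 0.85], [0, 0, 0, 0, 0.85], [0, 0, 0, 0, 0.85], [0, 0, -1, 0, 0.85], [0, 0, -1, 0, 0.85], [0, 0, -1, 0, 0.85], [0, 0, -1, 0, 0.85], [0, 0, 0, 0, 0.85], [0, 0, 0, 0, 0.85]]}}

```text
clock: 37.05
position: [0.5208, 0.3008, 0.1643]
tool_rot: [3.141, -0.001, 1.404]
force: [-0.7, 0.2, -0.5]
grip_width: 0.0727
finger_force: 0.0
```

```bash
python3 - <<'E'
from m import *
S=grab('scene','s8.png')
for p in([.4893,.1163],[.4995,.1775],[.5097,.2386],[.5199,.2998]):
    try:
        h=hole(S,proj(S,[*p,.086])[0]); print(proj(S,[*p,.086])[0],h, ray(S,h[0],.086)+[.0017,-.0003,0])
    except Exception as e: print(e)
cv2.imwrite('pics/c8.png',cv2.resize(S['pixels'][170:330,310:530],(770,560),interpolation=cv2.INTER_CUBIC)[:,:,::-1])
E
```

```text
[367.83971247 224.55374027] (array([368.30364656, 224.18302945]), np.int32(12)) [0.48962806 0.11646545 0.086     ]
[400.09063436 234.54362453] (array([400.76630824, 233.85412186]), np.int32(25)) [0.49883979 0.17783821 0.086     ]
[434.1099335  245.08752799] (array([435.14289088, 244.51393481]), np.int32(44)) [0.50924073 0.23964757 0.086     ]
[470.17272404 256.25834001] (array([471.38531968, 255.97206704]), np.int32(67)) [0.5201798  0.30126595 0.086     ]
```

View pics/c8.png

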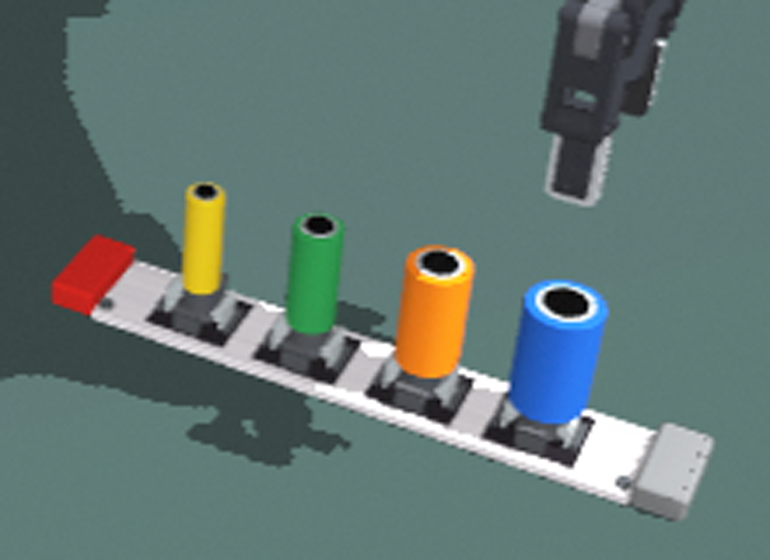

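All four stand upright and home, in order from red: yellow, green, orange, blue. The gripper is clear, so I'm handing in.

```bash
python3 -c "
from workcell import bot
print(bot.job_done())"
```

```text
the job is handed in; nothing more can be done
None
```

I moved all four sockets onto the rail and pressed them home, in order from the red end: yellow, green, orange, blue. They are released and standing upright, and I handed the job in at about 37 s of the 114 s; no verdict came back.

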